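# Load the sampling stand and draw its piston to the green band

## Task

Stand the amber dropper bottle upright in the blue bay of the sampling stand and let go of it. Then take the black knob of the stand's inclined piston and draw the steel rod gently straight out along its bore, without forcing it sideways, until the whole green band is out of the barrel but the red band is still completely hidden inside; never let the red band come out. Finish still gripping the knob, holding the piston steady there; leave the bottle standing in the bay and do not disturb the crucible and the flask.

Things in the scene. Friction and masses are not known exactly. Their poses are not given: they have to be found in the camera images.
- sample_bottle: small amber dropper bottle with a black rubber bulb, 35 mm in diameter and 104 mm high: round body up to about 55 mm, shoulder to 64 mm, black collar 22 mm wide to 75 mm, then a soft bulb that cannot be gripped. About 0.08 kg. Origin: centre of its underside, z up. Stands on the worktop at first, loose.
- stand: sampling stand, fixed (place and yaw vary): grey slab 160 (x) x 250 (y) x 10 mm with a square blue open bay centred at (0, -70) mm and an aluminium barrel in the plane y = +70 mm that leans towards the stand's -x (roughly to the robot). A thin steel tube lies low between them (top at 25 mm). Origin: centre of the slab's underside, z up.
- bay_floor (a point): centre of the bay's inner floor, 15 mm above the worktop. The bay is 48 x 48 mm inside, its walls 5 mm thick, their rim 29 mm above this floor (44 mm above the worktop). Axes as the stand's.
- barrel: square aluminium barrel, 40 x 40 x 100 mm long, fixed on the stand, leaning 25 degrees from vertical. Origin: centre of its lower end; its z axis runs along the bore, upwards and out of the mouth. The bore is 17 mm in diameter and 85 mm deep, its floor at z = 15 mm.
- bore_mouth (a point): centre of the bore's mouth at the barrel's upper end, z = 100 mm in the barrel's frame (about 113 mm above the worktop).
- piston: loose steel rod, 16 mm thick, 140 mm long, about 0.25 kg; rests on the bore floor and slides back if let go. Origin: centre of its lower end, z along it to the knob. From the lower end: red band 20-32 mm, green band 50-58 mm, knob 110-140 mm. Drawn-out distance = its z in the barrel's frame less 15 mm: green fully out from 35 mm, red begins to show at 53 mm.
- piston_knob (a point): centre of the piston's round black knob, 26 mm in diameter and 30 mm long, 125 mm from the rod's lower end; at first 40 mm beyond the bore mouth along the axis. Axes as the piston's.
- crucible: bystander: white porcelain crucible with its cover on, 45 mm wide, 46 mm high, loose; leave alone. Origin: centre of its underside.
- flask: bystander: empty conical glass flask, 59 mm wide, 105 mm high, loose; leave alone. Origin: centre of its underside. (Behind the flask, crucible and bottle stands the big speckled digester, a fixed block over 0.2 m high with its front about 0.57 m from the robot and its left side at about y = 0.08; carry things round its front, not against it.)
Things that resemble listed ones, but are neither listed nor needed, are in the scene too. What is shaped like the sample_bottle but turquoise is not meant.

How it is judged:
By the outcome, as a careful person would: the job done as asked, in the order asked, and still so for the second after the job is handed in, while the arm keeps its last pose, push and grip.
It also fails if it takes over 54 s, if anything falls off the work surface, if the arm or the gripper's body presses on something with over 40 N, if the wrist force passes 120 N, or if a joint passes its speed limit or range.

## Robot

A 6-joint arm with a two-finger parallel gripper is mounted at the origin on a cart in front of the work surface, level with it; the furniture and walls round the work are solid. World frame = base frame: x ahead of the robot, y to its left, z up, the work surface at z = 0. Lengths are in m, angles in rad, forces in N, time in s.
With the tool pointing down it reaches from about 0.35 to 0.775 m from the base axis. Payload 5.5 kg.
Tool frame: the origin (TCP) lies between the finger pads; the fingertips stand 17 mm ahead of it and the grasp point (between the pads) lies 2 mm behind it (env.finger_overhang is the distance from the TCP to the fingertips, in m); z points along the fingers, y is the direction in which the jaws open and shut (so a half turn about z gives the same grasp; the last joint's range is limited). The gripper opens to 85 mm and grips with 20 to 120 N. Pads are 22 mm wide; open, the fingers measure 114 mm over their backs; the gripper's body (76 mm by 85 mm) begins 54 mm behind the grasp point. The pads swing forward as they close: fully open they stand 13 mm farther back than shut.
Start: joints at [-1.324, 0.313, 0.046, 1.304, 0, 1.431], TCP at [0.217, -0.533, 0.248] pointing down, gripper open.
Joint ranges: [-2.76, 2.76], [-0.86, 1.69], [-1.03, 1.26], [-2.2, 2.34], [-1.47, 1.5], [-3.14, 3.14]. Speed limits (rad/s): [2.57, 2.57, 3.14, 3.14, 3.14, 3.14].

## Interface

Orientations are given as a unit quaternion [w, x, y, z].
In Python, from workcell import env gives the robot as it stands. The module is installed in compiled form; this text tells all that it offers.
- The arm moves only by the tool arm_command, never from a script. Its argument "moves" is a list of rows, each a list of 5 numbers: the closure, from 0 (fully open) to 1 (shut), then the shift along the tool's x, y, z in mm, then the turn about the tool's z in rad. In form: [[fingers, dx, dy, dz, turn], ...]. A call has 1 to 12 rows; each row is the pose to reach, as a shift and turn from the pose commanded when the call began, along the tool's axes at that moment; what a row does not reach only later rows make up. A row lasts 1/10 s, in which the tool goes at most 50 mm and 8.59 degrees, less where a joint would pass 70% of its speed; a pose out of reach is approached as far as the arm can. A call with a gripper value outside its range is refused whole. The fingers move at their own pace and stop on an object; "squeeze" is the grip in N (left out, the last holds). Time passes only in rows, so rows that repeat a pose let the fingers close. It gives the time, the measured TCP pose, the force and the opening at its end, in the units of the state.
- env.get_state(): the state, without advancing time (a new reading comes with each control period).
- env.read_camera(name): name is "scene" or "top"; returns (picture, depth): 420x560x3 uint8, blue, green, red; 420x560 float32, m along the optical axis (not along the pixel's ray), 0 where there is no reading.
- env.get_calibration(name): a dict with "fx", "fy", "cx", "cy" (pixels), "k1" (the pictures are not rectified: a ray, as slopes to the right and down, at radius r is drawn at 1 + k1 r^2 times it, then the intrinsics apply), "pose" (4x4, takes a point from camera to world coordinates). Camera axes: x right, y down, z forward; pixel columns grow to the right and rows downward; lengths in m; the calibration is good to about 2 mm. A picture is of the moment at which its call begins. get_calibration takes no time and is no camera call.
- env.hand_in(): hands the job in, once; it reports no verdict.
The state is a dict: "clock": time; "joint_pos": joint angles; "qvel": joint speeds; "tau": joint torques, N m; "tcp_pos": TCP position; "orientation": TCP orientation; "wrist_force": force on the tool from outside, world axes, zero at the start; "ft_torque": the same for the moment, N m; "finger_gap": finger opening in m.
Only numpy, scipy, OpenCV 4.12 (cv2) and the standard library are available. Lean on these libraries where they do the work, as an engineer would, in place of code of your own. Each camera call takes 0.05 s, during which the arm holds its last target. There are 200 camera calls.

## Working session

There is one attempt and no reset: what is moved stays moved. The work goes in short steps, Python scripts to look and compute and a tool call to move; the robot and the scene stay as the last step left them, time stands still between calls to the robot, and variables do not carry over. Pictures are saved under pics/ and viewed, about 8 in all and at most 12, crops included, and the job is handed in when it is done.

Besides the shell and the picture viewer there is one more tool, called after ">>>" in YAML: its name, and indented under it one key for each argument. arm_command: Moves the arm, as the interface text tells. Its arguments: {"type":"object","properties":{"moves":{"type":"array","items":{"type":"array","items":{"type":"number"}}},"squeeze":{"type":"number"}},"required":["moves"]}

```bash
mkdir -p pics
cat > h.py <<'E'
import numpy as np, cv2
from workcell import env
from scipy.spatial.transform import Rotation as R
def cloud(name):
    img,d=env.read_camera(name); c=env.get_calibration(name)
    v,u=np.mgrid[0:420,0:560]
    K=np.array([[c['fx'],0,c['cx']],[0,c['fy'],c['cy']],[0,0,1]])
    xd=(u-c['cx'])/c['fx']; yd=(v-c['cy'])/c['fy']
    x,y=xd.copy(),yd.copy()
    for _ in range(10):
        s=1+c['k1']*(x*x+y*y); x,y=xd/s,yd/s
    P=np.stack([x*d,y*d,d],-1)@c['pose'][:3,:3].T+c['pose'][:3,3]
    P[d==0]=np.nan
    return img,P
def tool():
    s=env.get_state(); w,x,y,z=s['orientation']
    return np.array(s['tcp_pos']),R.from_quat([x,y,z,w]).as_matrix(),s
E
python3 - <<'E'
from h import *
for n in('scene','top'):
    i,P=cloud(n); cv2.imwrite(f'pics/{n}0.png',i); np.save(f'{n}0.npy',P); np.save(f'{n}0i.npy',i)
    print(env.get_calibration(n))
p,r,s=tool(); print(s,r,env.finger_overhang)
E
```

```text
{'fx': 478.33344133294855, 'fy': 478.33344133294855, 'cx': 278.76514219823633, 'cy': 212.19124603964966, 'k1': -0.025519477477117768, 'pose': array([[-0.85277725, -0.29442306,  0.4313769 ,  0.00873548],
       [-0.52226693,  0.4761954 , -0.70744272,  0.85042827],
       [ 0.00286775, -0.82858494, -0.55985603,  0.78771325],
       [ 0.        ,  0.        ,  0.        ,  1.        ]])}
{'fx': 438.22845266044317, 'fy': 438.22845266044317, 'cx': 282.8421960169744, 'cy': 209.56489603981584, 'k1': 0.018787490600670132, 'pose': array([[-8.33522643e-02, -9.73553166e-01,  2.12712558e-01,
         2.57866188e-01],
       [-9.96519531e-01,  8.16681059e-02, -1.67075999e-02,
         2.35821667e-02],
       [-1.10609495e-03, -2.13364835e-01, -9.76971967e-01,
         1.27955185e+00],
       [ 0.00000000e+00,  0.00000000e+00,  0.00000000e+00,
         1.00000000e+00]])}
{'clock': 0.1, 'joint_pos': array([-1.32359755e+00,  3.13948633e-01,  4.50777363e-02,  1.30360686e+00,
        1.57194978e-05,  1.43120508e+00]), 'qvel': array([ 0.00016568, -0.00216017,  0.00180446, -0.00151382, -0.00034868,
        0.00026024]), 'tau': array([ 2.03031828e-03, -4.81725562e+01,  2.99244225e+01,  1.26777560e-02,
       -1.66410614e-04, -1.91381289e-06]), 'tcp_pos': array([ 0.21679214, -0.53209437,  0.24747868]), 'orientation': array([-8.39920244e-04,  9.81357053e-01,  1.92191643e-01, -3.73633920e-05]), 'wrist_force': array([-0.37555851,  0.13842302,  0.51863646]), 'ft_torque': array([-0.00012201, -0.00753074, -0.01690135]), 'finger_gap': 0.08556924061553264} [[ 9.26124742e-01  3.77217186e-01 -3.96184960e-04]
 [ 3.77217312e-01 -9.26123334e-01  1.63416145e-03]
 [ 2.49517647e-04 -1.66288518e-03 -9.99998586e-01]] 0.017
```

View pics/scene0.png

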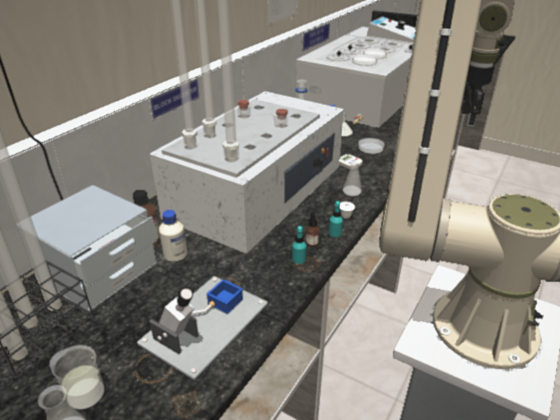

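View pics/top0.png

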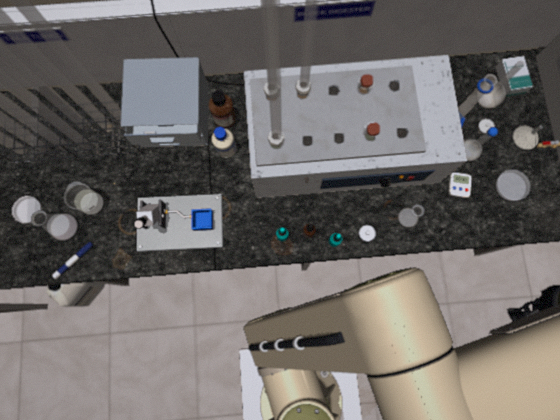

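The scene view shows the amber bottle at about (313,232), with turquoise ones at (300,247) and (336,222). The crucible is at (347,209), the bay at (225,295) and the knob at (184,297). In the top view the bottle is at (309,231), the bay at (203,220) and the knob at (140,223).

Run:
```python
from h import *
S=np.load('scene0.npy');T=np.load('top0.npy');si=np.load('scene0i.npy');ti=np.load('top0i.npy')
def hsv(i): return cv2.cvtColor(i,cv2.COLOR_BGR2HSV).astype(int)
for n,P,i in(('s',S,si),('t',T,ti)):
    H=hsv(i)
    m=(P[...,0]>.3)&(P[...,0]<.8)&(P[...,1]>0)&(P[...,1]<.6)&(P[...,2]>.012)
    blue=m&(H[...,0]>105)&(H[...,0]<130)&(H[...,1]>150)&(P[...,2]<.06)&(P[...,1]>.1)
    q=P[blue]; print(n,'blue',len(q)); rim=q[q[:,2]>.038]
    print(cv2.minAreaRect((rim[:,:2]*1000).astype(np.float32)),np.median(rim,0), q[:,2].min())
    slab=(P[...,2]>.006)&(P[...,2]<.014)&(H[...,1]<40)&(H[...,2]>110)&(P[...,1]>.2)&(P[...,1]<.55)&(P[...,0]>.3)&(P[...,0]<.7)
    slab=cv2.morphologyEx(slab.astype(np.uint8),cv2.MORPH_OPEN,np.ones((3,3)))>0
    q=P[slab]; print('slab',len(q),cv2.minAreaRect((q[:,:2]*1000).astype(np.float32)))
    # knob
    k=(P[...,2]>.12)&(P[...,2]<.19)&(P[...,1]>.25)&(P[...,1]<.5)&(P[...,0]>.3)&(P[...,0]<.65)
    vs,us=np.where(k)
    for v,u in list(zip(vs,us))[::max(1,len(vs)//25)]: print(u,v,P[v,u].round(3),H[v,u])
    k=(P[...,2]>.02)&(P[...,2]<.12)&(P[...,1]>-.3)&(P[...,1]<.16)&(P[...,0]>.35)&(P[...,0]<.56)
    nl,lab,st,c=cv2.connectedComponentsWithStats(k.astype(np.uint8))
    for j in range(1,nl):
        if st[j,4]>15:
            q=P[lab==j]; print('obj',c[j].round(),st[j,4],q.min(0).round(3),q.max(0).round(3),i[lab==j].mean(0).round())
```

```text
s blue 574
((521.0233154296875, 243.13380432128906), (61.66755676269531, 56.90721893310547), 86.49459838867188) [0.51560238 0.24660573 0.04218788] 0.012118506271925678
slab 3895 ((525.5223388671875, 317.8345642089844), (239.42881774902344, 162.07470703125), 88.01856231689453)
183 289 [0.507 0.378 0.165] [ 12  20 166]
186 290 [0.5   0.377 0.165] [ 15  11 242]
186 291 [0.499 0.379 0.164] [ 15  10 243]
184 292 [0.502 0.382 0.163] [ 14  12 241]
181 293 [0.505 0.387 0.163] [ 14  18 207]
191 293 [0.492 0.374 0.159] [ 13  21 190]
187 294 [0.496 0.38  0.159] [ 16  12 239]
183 295 [0.497 0.39  0.164] [ 15  11 241]
178 296 [0.507 0.393 0.159] [30  5 55]
188 296 [0.49  0.384 0.16 ] [ 14  12 243]
184 297 [0.494 0.391 0.162] [ 13  21 221]
179 298 [0.503 0.395 0.157] [ 0  9 29]
189 298 [0.488 0.385 0.157] [ 11  20 141]
182 299 [0.496 0.395 0.159] [ 0  0 31]
177 300 [0.511 0.393 0.147] [ 60   2 109]
187 300 [0.489 0.389 0.155] [ 0  0 29]
181 301 [0.5   0.394 0.151] [150   8  31]
172 302 [0.536 0.384 0.121] [ 90   1 251]
185 302 [0.492 0.392 0.151] [150   8  32]
179 303 [0.506 0.395 0.143] [ 0  0 25
[... 1536 characters left out ...]
 209]
145 223 [0.5   0.369 0.141] [170  30  51]
138 224 [0.494 0.381 0.162] [  5  15 206]
143 224 [0.493 0.368 0.162] [ 0  5 55]
136 225 [0.492 0.387 0.161] [  4  18 209]
141 225 [0.492 0.374 0.16 ] [  5  15 187]
136 226 [0.49  0.386 0.162] [  2  18 185]
141 226 [0.49  0.375 0.157] [  8  19 160]
138 227 [0.487 0.382 0.158] [  6  21 186]
138 228 [0.486 0.384 0.154] [  0   6 131]
obj [309. 230.] 132 [ 0.446 -0.082  0.023] [ 0.481 -0.05   0.105] [21. 27. 40.]
obj [366. 233.] 195 [ 0.419 -0.254  0.029] [ 0.464 -0.209  0.051] [206. 198. 197.]
obj [281. 233.] 132 [ 0.442 -0.004  0.021] [0.476 0.028 0.105] [88. 91. 11.]
obj [335. 239.] 137 [ 0.413 -0.155  0.02 ] [ 0.446 -0.122  0.107] [85. 88.  9.]
```

>>> arm_command:
  moves:
    - [0,100,-85,0,-0.1]
    - [0,150,-125,0,-0.25]
    - [0,200,-170,0,-0.4]
    - [0,250,-210,10,-0.55]
    - [0,300,-250,20,-0.7]
    - [0,340,-285,40,-0.85]
    - [0,375,-315,60,-1.0]
    - [0,404,-341,75,-1.1]
    - [0,404,-341,75,-1.184]
    - [0,404,-341,75,-1.184]
    - [0,404,-341,75,-1.184]
    - [0,404,-341,75,-1.184]

```text
clock: 1.3
tcp_pos: [0.4626, -0.0604, 0.1716]
orientation: [-0.001, 0.705, 0.709, -0.0]
wrist_force: [-0.1, -0.8, -0.1]
finger_gap: 0.0854
```

Run:
```python
from h import *
p,r,s=tool(); print(p,r.round(3),s['joint_pos'],s['wrist_force'])
i,P=cloud('scene'); cv2.imwrite('pics/s1.png',cv2.resize(i[120:300,220:420],None,fx=3,fy=3,interpolation=cv2.INTER_CUBIC))
```

```text
[ 0.46256947 -0.06041043  0.17158528] [[-0.006  1.    -0.002]
 [ 1.     0.006  0.002]
 [ 0.002 -0.002 -1.   ]] [-3.02835733e-01  1.47021554e-01 -3.61519455e-01  1.06502249e+00
  1.02324424e-03  1.26184867e+00] [-0.06475302 -0.8364588  -0.11034669]
```

View pics/s1.png

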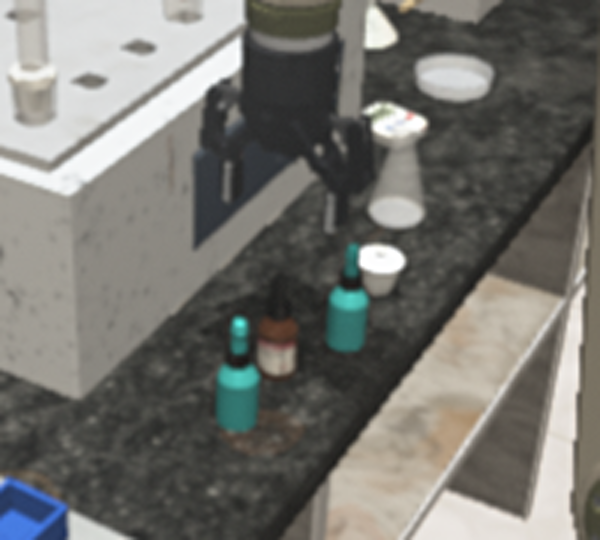

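The gripper hangs above the amber bottle, which is at (278,335) in the crop between the two turquoise ones. The fingers are clear of the flask and crucible. Descending now.

>>> arm_command:
  moves:
    - [0,-3,0,30,0]
    - [0,-3,0,60,0]
    - [0,-3,0,85,0]
    - [0,-3,0,105,0]
    - [0,-3,0,115,0]
    - [0,-3,0,120,0]
    - [0,-3,0,120,0]
    - [0,-3,0,120,0]

```text
clock: 2.15
tcp_pos: [0.4631, -0.0679, 0.0541]
orientation: [0.001, 0.707, 0.707, 0.0]
wrist_force: [0.3, 0.1, -0.4]
finger_gap: 0.0853
```

>>> arm_command:
  moves:
    - [0.3,0,0,0,0]
    - [0.4,0,0,0,0]
    - [0.5,0,0,0,0]
    - [0.6,0,0,0,0]
    - [0.7,0,0,0,0]
    - [0.8,0,0,0,0]
    - [0.8,0,0,0,0]
    - [0.8,0,0,0,0]
  squeeze: 30

```text
clock: 2.95
tcp_pos: [0.4628, -0.0675, 0.0537]
orientation: [0.0, 0.707, 0.707, 0.0]
wrist_force: [0.0, 0.2, 6.0]
finger_gap: 0.033
```

The opening is only 33 mm, with 6 N pushing up, so the pads are probably catching the shoulder. I'll reopen, go a little lower and recentre.

>>> arm_command:
  moves:
    - [0.3,0,0,0,0]
    - [0.3,0,0,0,0]
    - [0.3,3,0,3,0]
    - [0.3,3,0,5,0]
    - [0.3,3,0,5,0]
    - [0.3,3,0,5,0]

```text
clock: 3.55
tcp_pos: [0.4622, -0.0643, 0.0481]
orientation: [-0.0, 0.707, 0.707, -0.0]
wrist_force: [-0.5, -0.2, 0.3]
finger_gap: 0.06
```

Run:
```python
from h import *
p,r,s=tool(); print(p,s['finger_gap'],s['wrist_force'])
for n,(a,b,c,d) in dict(scene=(170,270,250,370),).items():
    i,P=cloud(n); H=cv2.cvtColor(i,cv2.COLOR_BGR2HSV)
    cv2.imwrite('pics/s2.png',cv2.resize(i[a:b,c:d],None,fx=5,fy=5,interpolation=cv2.INTER_CUBIC))
```

```text
[ 0.46223974 -0.06428591  0.04805829] 0.05996095182102561 [-0.48480302 -0.23839784  0.31970162]
```

View pics/s2.png

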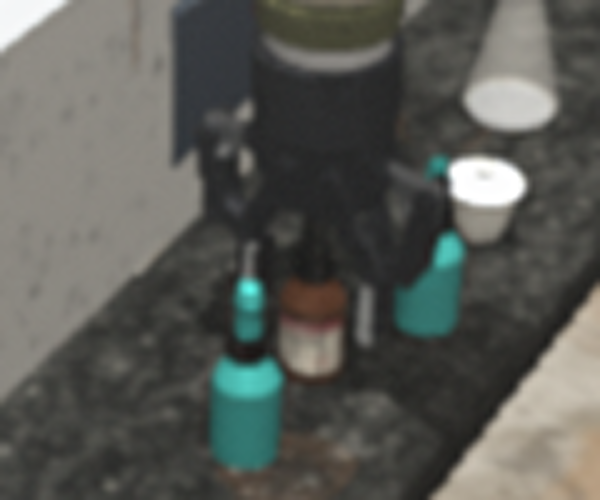

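The bottle stands upright at (312,320) between the pads, and the neighbours are untouched. Gripping again.

>>> arm_command:
  moves:
    - [0.4,0,0,0,0]
    - [0.5,0,0,0,0]
    - [0.6,0,0,0,0]
    - [0.7,0,0,0,0]
    - [0.8,0,0,0,0]
    - [0.8,0,0,0,0]
  squeeze: 30

```text
clock: 4.2
tcp_pos: [0.4626, -0.0644, 0.0485]
orientation: [0.0, 0.707, 0.707, 0.0]
wrist_force: [-0.3, 0.7, 3.6]
finger_gap: 0.0331
```

>>> arm_command:
  moves:
    - [0.8,0,0,-5,0]
    - [0.8,0,0,-20,0]
    - [0.8,0,0,-45,0]
    - [0.8,0,0,-75,0]
    - [0.8,0,0,-100,0]
    - [0.8,0,0,-120,0]
    - [0.8,0,0,-125,0]
    - [0.8,0,0,-125,0]

```text
clock: 5.0
tcp_pos: [0.4628, -0.0645, 0.1737]
orientation: [0.001, 0.707, 0.707, 0.0]
wrist_force: [0.3, 0.0, -0.7]
finger_gap: 0.034
```

Held, with a weight of about 0.7 N. Carrying it to the bay round the digester's front.

>>> arm_command:
  moves:
    - [0.8,15,0,0,0]
    - [0.8,40,0,0,0]
    - [0.8,75,0,0,0]
    - [0.8,110,0,0,0]
    - [0.8,145,0,0,0]
    - [0.8,180,5,0,0]
    - [0.8,215,15,0,0]
    - [0.8,250,30,0,0]
    - [0.8,280,45,0,0]
    - [0.8,300,55,0,0]
    - [0.8,305,58,0,0]
    - [0.8,305,58,0,0]

```text
clock: 6.2
tcp_pos: [0.5197, 0.2408, 0.1714]
orientation: [-0.001, 0.707, 0.708, -0.001]
wrist_force: [-0.4, 0.3, -0.7]
finger_gap: 0.0335
```

>>> arm_command:
  moves:
    - [0.8,0,0,10,0]
    - [0.8,0,0,25,0]
    - [0.8,0,0,40,0]
    - [0.8,0,0,50,0]
    - [0.8,0,0,55,0]
    - [0.8,0,0,55,0]
    - [0.8,0,0,55,0]

```text
clock: 6.9
tcp_pos: [0.5207, 0.2404, 0.1187]
orientation: [0.0, 0.707, 0.707, 0.0]
wrist_force: [-0.2, -0.1, -0.8]
finger_gap: 0.0333
```

Run:
```python
from h import *
p,r,s=tool(); print(p,r.round(3),s['finger_gap'],s['wrist_force'])
i,P=cloud('scene'); np.save('s3.npy',P); np.save('s3i.npy',i)
a=cv2.resize(i[240:400,130:330],None,fx=3,fy=3,interpolation=cv2.INTER_CUBIC)
cv2.imwrite('pics/s3.png',a)
```

```text
[0.52066543 0.24044367 0.11867721] [[ 0.     1.     0.001]
 [ 1.    -0.     0.   ]
 [ 0.     0.001 -1.   ]] 0.03328644598257331 [-0.18574    -0.05640703 -0.80358295]
```

View pics/s3.png

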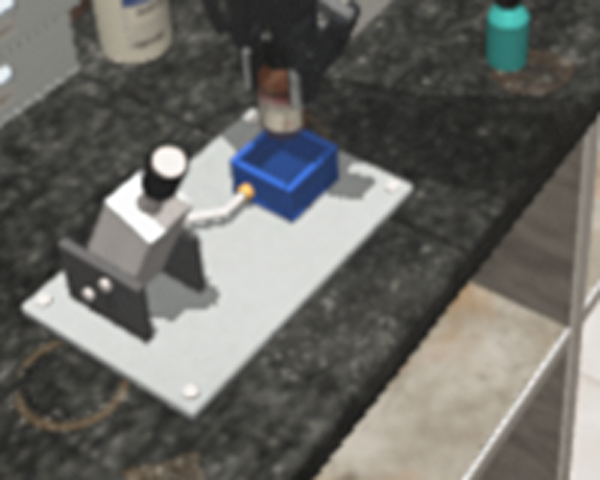

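The bottle hangs over the far part of the bay. The visible rim corners are at crop (234,160), (292,185) and (338,152). I'll intersect their rays with the rim height to check the bay centre.

Run:
```python
from h import *
c=env.get_calibration('scene')
K=np.array([[c['fx'],0,c['cx']],[0,c['fy'],c['cy']],[0,0,1]])
def hit(u,v,z):
    n=cv2.undistortPoints(np.array([[[u,v]]],float),K,np.array([c['k1'],0,0,0]))[0,0]
    d=c['pose'][:3,:3]@[n[0],n[1],1]; o=c['pose'][:3,3]; return o+d*(z-o[2])/d[2]
f=lambda x,y,z:hit(130+(x+.5)/3-.5,240+(y+.5)/3-.5,z)
A=f(234,160,.044);B=f(292,185,.044);C=f(338,152,.044)
print(A,B,C,(A+C)/2,np.linalg.norm(A-B),np.linalg.norm(B-C),'yaw',np.degrees(np.arctan2(*(A-B)[:2])))
print('bottle bottom front edge at z=.070',f(280,133,.0702))
print('knob top',f(169,162,.163))
for q in[(22,306),(195,415),(413,186)]: print(f(*q,.01))
```

```text
[0.54863966 0.2673429  0.044     ] [0.49656368 0.26566032 0.044     ] [0.48801981 0.21981289 0.044     ] [0.51832973 0.24357789 0.044     ] 0.05210314896953697 0.0466367290343717 yaw 88.14941074084561
bottle bottom front edge at z=.070 [0.51870788 0.24792503 0.0702    ]
knob top [0.49548798 0.38332394 0.163     ]
[0.60755579 0.43226421 0.01      ]
[0.44807039 0.43847994 0.01      ]
[0.44014352 0.19155401 0.01      ]
```

Run:
```python
from h import *
S=np.load('s3.npy');i=np.load('s3i.npy');H=cv2.cvtColor(i,cv2.COLOR_BGR2HSV).astype(int)
from scipy.optimize import least_squares
def rep(P):
    m=(abs(P[...,0]-.52)<.035)&(abs(P[...,1]-.24)<.035)&(P[...,2]>.058)&(P[...,2]<.13)
    for z in np.arange(.06,.13,.006):
        q=P[m&(P[...,2]>=z)&(P[...,2]<z+.006)]
        if len(q): print(z.round(3),len(q),q.min(0).round(3),q.max(0).round(3),q.mean(0).round(3))
rep(S)
_,T=cloud('top'); print('top'); rep(T)
```

```text
0.066 7 [0.505 0.236 0.068] [0.52  0.257 0.072] [0.511 0.248 0.07 ]
0.072 33 [0.504 0.236 0.073] [0.535 0.258 0.078] [0.513 0.25  0.075]
0.078 31 [0.504 0.238 0.078] [0.533 0.259 0.084] [0.514 0.252 0.081]
0.084 33 [0.502 0.234 0.085] [0.532 0.259 0.09 ] [0.513 0.25  0.087]
0.09 27 [0.504 0.241 0.09 ] [0.531 0.259 0.095] [0.514 0.253 0.093]
0.096 24 [0.504 0.246 0.096] [0.53  0.259 0.101] [0.515 0.254 0.099]
0.102 37 [0.494 0.247 0.102] [0.542 0.259 0.108] [0.515 0.253 0.105]
0.108 51 [0.49  0.242 0.108] [0.551 0.258 0.114] [0.519 0.252 0.111]
0.114 64 [0.49  0.234 0.114] [0.548 0.259 0.12 ] [0.515 0.251 0.117]
0.12 76 [0.49  0.237 0.12 ] [0.553 0.256 0.126] [0.519 0.249 0.123]
0.126 42 [0.49  0.238 0.126] [0.55  0.254 0.13 ] [0.514 0.247 0.128]
top
0.072 9 [0.504 0.222 0.073] [0.526 0.234 0.077] [0.513 0.226 0.075]
0.078 2 [0.51  0.222 0.079] [0.516 0.224 0.081] [0.513 0.223 0.08 ]
0.084 4 [0.505 0.223 0.085] [0.532 0.232 0.089] [0.514 0.226 0.087]
0.09 5 [0.506 0.221 0.09 ] [0.525 0.231 0.093] [0.513 0.225 0.091]
0.096 6 [0.507 0.221 0.096] [0.526 0.227 0.101] [0.516 0.223 0.099]
0.102 6 [0.498 0.222 0.104] [0.516 0.231 0.108] [0.509 0.226 0.106]
0.108 8 [0.494 0.221 0.108] [0.53  0.233 0.113] [0.509 0.227 0.111]
0.114 15 [0.498 0.222 0.115] [0.531 0.232 0.12 ] [0.514 0.226 0.117]
0.12 14 [0.498 0.224 0.121] [0.527 0.231 0.126] [0.517 0.227 0.123]
0.126 3 [0.499 0.226 0.127] [0.521 0.229 0.129] [0.512 0.228 0.128]
```

The bottle hangs upright with its centre at about (0.520, 0.240) and its base at about 70 mm. The bay centre is about (0.521, 0.242). Lowering.

>>> arm_command:
  moves:
    - [0.8,1,0,15,0]
    - [0.8,1,0,30,0]
    - [0.8,1,0,42,0]
    - [0.8,1,0,48,0]
    - [0.8,1,0,51,0]
    - [0.8,1,0,52,0]
    - [0.8,1,0,52,0]
    - [0.8,1,0,52,0]

```text
clock: 7.8
tcp_pos: [0.5209, 0.2418, 0.0668]
orientation: [0.0, 0.707, 0.707, 0.0]
wrist_force: [-0.0, 0.5, -0.3]
finger_gap: 0.0335
```

>>> arm_command:
  moves:
    - [0.8,0,0,1,0]
    - [0.8,0,0,2,0]
    - [0.8,0,0,3,0]
    - [0.8,0,0,3,0]

```text
clock: 8.2
tcp_pos: [0.5206, 0.2417, 0.0636]
orientation: [0.0, 0.707, 0.707, 0.0]
wrist_force: [-0.6, -0.1, 1.5]
finger_gap: 0.0335
```

Contact felt. Releasing slowly, then rising.

>>> arm_command:
  moves:
    - [0.55,0,0,0,0]
    - [0.5,0,0,0,0]
    - [0.4,0,0,0,0]
    - [0.3,0,0,0,0]
    - [0.3,0,0,0,0]
    - [0.3,0,0,-10,0]
    - [0.3,0,0,-30,0]
    - [0.3,0,0,-60,0]
    - [0.3,0,0,-100,0]
    - [0.0,0,0,-150,0]
    - [0.0,0,0,-160,0]
    - [0.0,0,0,-160,0]

```text
clock: 9.4
tcp_pos: [0.522, 0.2421, 0.2267]
orientation: [0.002, 0.707, 0.707, 0.003]
wrist_force: [0.0, -0.9, 0.3]
finger_gap: 0.0856
```

Run:
```python
from h import *
p,r,s=tool(); print(p,r.round(3),s['joint_pos'],s['finger_gap'],s['wrist_force'])
i,P=cloud('scene')
cv2.imwrite('pics/s4.png',cv2.resize(i[230:370,130:330],None,fx=4,fy=4,interpolation=cv2.INTER_CUBIC))
# knob cylinder fit: side+end points
from scipy.optimize import least_squares
yaw=np.radians(-2); a=np.array([-np.sin(np.radians(25))*np.cos(yaw),-np.sin(np.radians(25))*np.sin(yaw),np.cos(np.radians(25))])
for n in('scene','top'):
    if n=='top': i,P=cloud('top')
    m=(abs(P[...,0]-.5)<.03)&(abs(P[...,1]-.38)<.025)&(P[...,2]>.13)&(P[...,2]<.175)
    q=P[m]
    def f(t):
        d=q-t; z=d@a; rr=np.linalg.norm(d-z[:,None]*a,axis=1)
        return np.maximum(rr-.013,z-.015)
    o=least_squares(f,[.502,.38,.149],loss='soft_l1',f_scale=.002); print(n,len(q),o.x.round(4),np.abs(o.fun).mean())
```

```text
[0.52202565 0.24213532 0.22671037] [[-0.     1.     0.006]
 [ 1.     0.     0.002]
 [ 0.002  0.006 -1.   ]] [ 2.94890393e-01  3.15564322e-01 -3.59327709e-03  1.24530923e+00
 -1.25719921e-04  1.86565518e+00] 0.08562354250386249 [ 0.00321492 -0.87188836  0.27462393]
scene 220 [0.5031 0.3825 0.1482] 0.0008040255985139168
top 0 [0.502 0.38  0.149] nan<stdin>:15: RuntimeWarning: Mean of empty slice.
  ret = ret.dtype.type(ret / rcount)
```

View pics/s4.png

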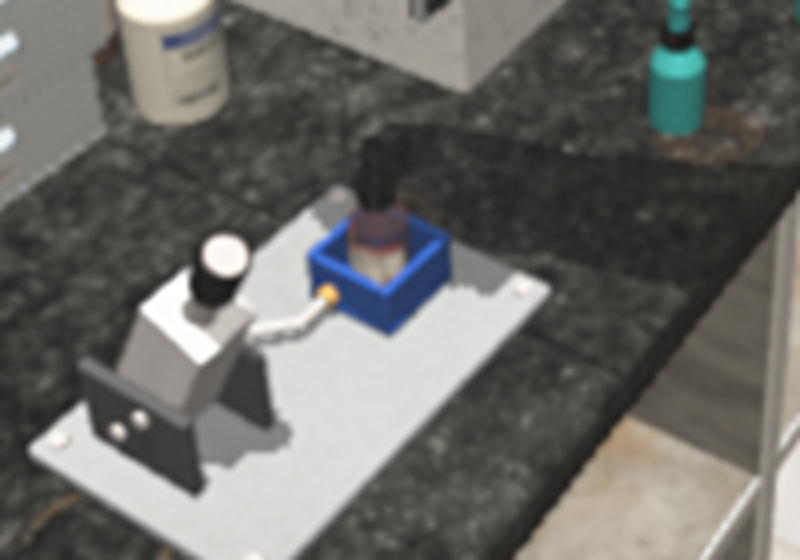

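The bottle stands upright in the bay, at (378,230) in the crop, and the barrel and knob are unobstructed. Moving over the knob and turning.

>>> arm_command:
  moves:
    - [0,15,-3,0,-0.1]
    - [0,40,-6,0,-0.25]
    - [0,70,-10,0,-0.4]
    - [0,100,-15,5,-0.55]
    - [0,125,-20,10,-0.7]
    - [0,139,-20,10,-0.85]
    - [0,139,-20,10,-1.0]
    - [0,139,-20,10,-1.15]
    - [0,139,-20,10,-1.3]
    - [0,139,-20,10,-1.43]
    - [0,139,-20,10,-1.538]
    - [0,139,-20,10,-1.538]

```text
clock: 10.7
tcp_pos: [0.4993, 0.38, 0.2106]
orientation: [-0.002, 0.016, 1.0, -0.001]
wrist_force: [0.2, 0.6, -0.1]
finger_gap: 0.0852
```

Run:
```python
from h import *
from scipy.optimize import least_squares
p,r,s=tool(); print(p,r.round(3),s['joint_pos'],s['wrist_force'])
yaw=np.radians(-1.9);k=np.radians(25); a=np.array([-np.sin(k)*np.cos(yaw),-np.sin(k)*np.sin(yaw),np.cos(k)])
for n in('scene0','top0'):
    P=np.load(n+'.npy')
    q=P[(abs(P[...,0]-.5)<.03)&(abs(P[...,1]-.38)<.025)&(P[...,2]>.135)&(P[...,2]<.175)]
    def f(t):
        d=q-t; z=d@a; rr=np.linalg.norm(d-z[:,None]*a,axis=1)
        return np.maximum(rr-.013,z-.015)
    o=least_squares(f,[.502,.38,.149],loss='soft_l1',f_scale=.002); print(n,len(q),o.x.round(4),np.abs(o.fun).mean())
    print('axes tool: shift mm',((o.x-[0,0,-.001]-p)@r*1000).round(1))
```

```text
[0.49929888 0.37999408 0.21059992] [[-0.999  0.033 -0.004]
 [ 0.033  0.999 -0.002]
 [ 0.004 -0.003 -1.   ]] [ 5.22740178e-01  4.31742191e-01  1.27012600e-01  1.27066939e+00
 -1.07878680e-04  5.55277517e-01] [ 0.19959749  0.58987778 -0.11970909]
scene0 215 [0.5033 0.3826 0.1482] 0.000813087549629486
axes tool: shift mm [-4.1  2.8 61.4]
top0 115 [0.5011 0.3811 0.1483] 0.001008070107056822
axes tool: shift mm [-2.   1.3 61.3]
```

>>> arm_command:
  moves:
    - [0,-3,1.5,20,0]
    - [0,-3,1.5,38,0]
    - [0,-3,1.5,50,0]
    - [0,-3,1.5,57,0]
    - [0,-3,1.5,60,0]
    - [0,-3,1.5,60,0]
    - [0,-3,1.5,60,0]

```text
clock: 11.4
tcp_pos: [0.5038, 0.3823, 0.154]
orientation: [0.001, 0.017, 1.0, 0.0]
wrist_force: [-0.8, -0.3, -0.9]
finger_gap: 0.0854
```

>>> arm_command:
  moves:
    - [0.3,0,0,0,0]
    - [0.4,0,0,0,0]
    - [0.5,0,0,0,0]
    - [0.6,0,0,0,0]
    - [0.65,0,0,0,0]
    - [0.7,0,0,0,0]
    - [0.8,0,0,0,0]
    - [0.9,0,0,0,0]
    - [0.9,0,0,0,0]
    - [0.9,0,0,0,0]
  squeeze: 40

```text
clock: 12.4
tcp_pos: [0.5035, 0.3819, 0.1534]
orientation: [0.0, 0.016, 1.0, -0.0]
wrist_force: [-0.3, -1.0, 3.2]
finger_gap: 0.0247
```

The grip is square on the knob, with a 24.7 mm gap and small forces. Drawing the first 12 mm along the axis.

>>> arm_command:
  moves:
    - [0.9,0.8,0,-1.8,0]
    - [0.9,1.7,0,-3.6,0]
    - [0.9,2.5,0,-5.4,0]
    - [0.9,3.4,0,-7.3,0]
    - [0.9,4.2,0,-9.1,0]
    - [0.9,5.1,0,-10.9,0]
    - [0.9,5.1,0,-10.9,0]
    - [0.9,5.1,0,-10.9,0]

```text
clock: 13.2
tcp_pos: [0.4983, 0.3822, 0.1644]
orientation: [0.0, 0.016, 1.0, 0.0]
wrist_force: [0.5, -0.9, -0.2]
finger_gap: 0.0244
```

>>> arm_command:
  moves:
    - [0.9,1.3,0,-2.7,0]
    - [0.9,2.5,0,-5.4,0]
    - [0.9,3.8,0,-8.2,0]
    - [0.9,5.1,0,-10.9,0]
    - [0.9,6.3,0,-13.6,0]
    - [0.9,7.6,0,-16.3,0]
    - [0.9,8.9,0,-19.0,0]
    - [0.9,10.1,0,-21.8,0]
    - [0.9,11.4,0,-24.5,0]
    - [0.9,12.3,0,-26.3,0]
    - [0.9,12.3,0,-26.3,0]
    - [0.9,12.3,0,-26.3,0]

```text
clock: 14.4
tcp_pos: [0.486, 0.3827, 0.1905]
orientation: [0.0, 0.016, 1.0, 0.0]
wrist_force: [0.2, 0.1, -1.2]
finger_gap: 0.0247
```

Run:
```python
from h import *
p,r,s=tool(); print(p,s['wrist_force'],s['finger_gap'],s['clock'])
i,P=cloud('scene'); np.save('s5.npy',P); np.save('s5i.npy',i)
cv2.imwrite('pics/s5.png',cv2.resize(i[240:340,140:260],None,fx=6,fy=6,interpolation=cv2.INTER_CUBIC))
d=p-[.5035,.3819,.1534]; print('drawn',np.linalg.norm(d)*1000,np.degrees(np.arctan2(-d[0],d[2])))
```

```text
[0.48600474 0.38269477 0.19053611] [ 0.16709818  0.11749196 -1.1837642 ] 0.024657540505555443 14.4
drawn 41.05857058746134 25.22568358022254
```

View pics/s5.png

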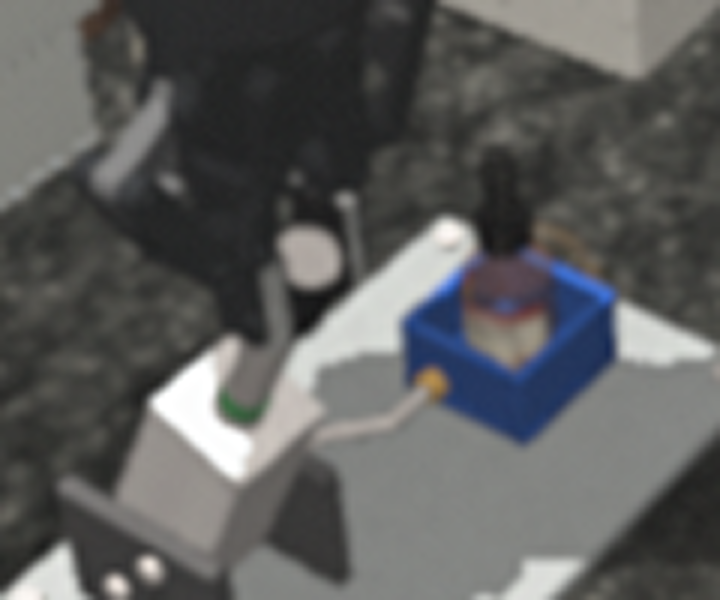

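The green band shows at (240,405), right at the mouth, with little steel visible below it. I'll check the knob's real displacement by depth and zoom in on the band.

Run:
```python
from h import *
P=np.load('s5.npy');i=np.load('s5i.npy')
yaw=np.radians(-1.9);k=np.radians(25); a=np.array([-np.sin(k)*np.cos(yaw),-np.sin(k)*np.sin(yaw),np.cos(k)])
kc=np.array([.5022,.3818,.1483]); mouth=kc-.04*a
H=cv2.cvtColor(i,cv2.COLOR_BGR2HSV)
# bright knob end face
for (v,u) in [(280,190),(281,191),(282,191),(283,192),(283,190)]: print(u,v,P[v,u].round(4),'beyond mouth mm',((P[v,u]-mouth)@a*1000).round(1),i[v,u])
# project axis points
c=env.get_calibration('scene'); M=np.linalg.inv(c['pose']); K=np.array([[c['fx'],0,c['cx']],[0,c['fy'],c['cy']],[0,0,1]])
pr=lambda X:cv2.projectPoints(np.array([X]),cv2.Rodrigues(M[:3,:3])[0],M[:3,3],K,np.array([c['k1'],0,0,0]))[0][0,0]
for t in(-.006,0,.003,.006,.010,.014,.03,.07,.1): 
    q=pr(mouth+t*a); print(t,q.round(1),((q-[140,240]+.5)*6-.5).round())
g=(H[...,0]>45)&(H[...,0]<80)&(H[...,1]>90); g[:, :170]=0;g[:,195:]=0
for v,u in zip(*np.where(g)): 
    if 295<v<320: print(u,v,i[v,u],P[v,u].round(3),((P[v,u]-mouth)@a*1000).round(1))
cv2.imwrite('pics/s6.png',cv2.resize(i[292:318,168:202],None,fx=20,fy=20,interpolation=cv2.INTER_NEAREST))
```

```text
190 280 [0.4823 0.3814 0.2018] beyond mouth mm 96.9 [165 170 177]
191 281 [0.4812 0.3804 0.1992] beyond mouth mm 95.0 [162 168 175]
191 282 [0.4808 0.3811 0.1974] beyond mouth mm 93.5 [160 166 174]
192 283 [0.4777 0.382  0.1972] beyond mouth mm 94.7 [161 166 173]
190 283 [0.4794 0.3853 0.199 ] beyond mouth mm 95.7 [161 167 174]
-0.006 [179.6 309.2] [240. 418.]
0 [180.2 307.7] [244. 409.]
0.003 [180.5 307. ] [246. 404.]
0.006 [180.8 306.2] [248. 400.]
0.01 [181.3 305.2] [250. 394.]
0.014 [181.7 304.2] [253. 388.]
0.03 [183.5 300.2] [263. 363.]
0.07 [188.2 289.5] [291. 300.]
0.1 [191.8 281.1] [314. 249.]
178 307 [ 71 107  66] [0.516 0.389 0.123] 11.1
178 308 [ 69 105  64] [0.515 0.39  0.121] 10.0
179 308 [ 65 100  59] [0.515 0.389 0.12 ] 9.1
180 309 [62 93 58] [0.513 0.387 0.117] 6.9
```

View pics/s6.png

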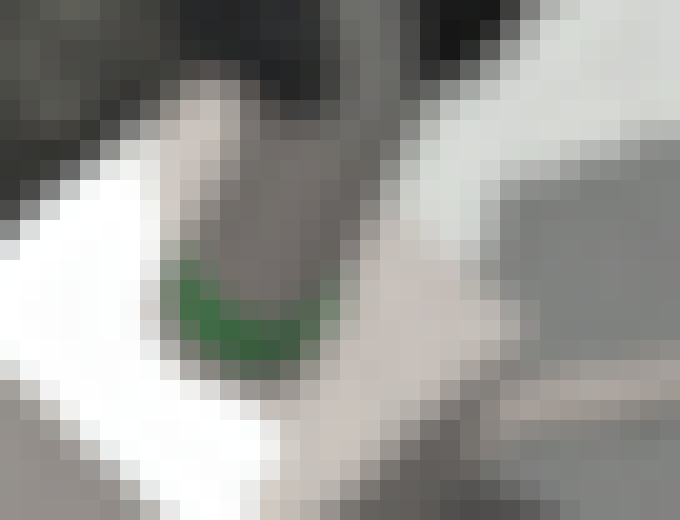

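The green band's depth puts it 7–11 mm beyond the mouth, with a grey steel row below it at (265,380). The knob's end face gives about 40 mm drawn, which agrees with the TCP's 41 mm. I'll add 3 mm to sit mid-window, then hold.

>>> arm_command:
  moves:
    - [0.9,0.6,0,-1.3,0]
    - [0.9,1.3,0,-2.7,0]
    - [0.9,1.3,0,-2.7,0]
    - [0.9,1.3,0,-2.7,0]
    - [0.9,1.3,0,-2.7,0]
    - [0.9,1.3,0,-2.7,0]
    - [0.9,1.3,0,-2.7,0]
    - [0.9,1.3,0,-2.7,0]

```text
clock: 15.25
tcp_pos: [0.4848, 0.3827, 0.1931]
orientation: [-0.0, 0.016, 1.0, -0.0]
wrist_force: [0.6, -0.1, -1.1]
finger_gap: 0.025
```

Run:
```python
from h import *
p,r,s=tool(); print(p,s['wrist_force'],s['finger_gap'],s['clock'])
d=p-[.5035,.3819,.1534]; print('drawn',np.linalg.norm(d)*1000)
i,P=cloud('scene'); cv2.imwrite('pics/s7.png',cv2.resize(i[160:340,140:380],None,fx=3,fy=3,interpolation=cv2.INTER_CUBIC))
yaw=np.radians(-1.9);k=np.radians(25); a=np.array([-np.sin(k)*np.cos(yaw),-np.sin(k)*np.sin(yaw),np.cos(k)])
m=np.array([.5022,.3818,.1483])-.04*a
H=cv2.cvtColor(i,cv2.COLOR_BGR2HSV).astype(int)
w=(P[...,2]>.185)&(abs(P[...,0]-.478)<.02)&(abs(P[...,1]-.382)<.012)&(i[...,1]>150)
print('end face drawn', np.median((P[w]-m)@a*1000)-55, w.sum())
v,u=np.where((H[...,0]>=45)&(H[...,0]<80)&(H[...,1]>80)); k2=(v>295)&(v<320)&(u>170)&(u<195)
print('green',u[k2],v[k2],((P[v[k2],u[k2]]-m)@a*1000).round(1))
```

```text
[0.48480247 0.38266338 0.19310347] [ 0.61704108 -0.10776209 -1.09021895] 0.024995828986166903 15.25
drawn 43.892432647539835
end face drawn 46.07253538447485 107
green [177 178 178 179 179 180 181 182] [306 306 307 307 308 308 308 308] [11.5 14.3 14.  16.1  8.7 10.9 11.1 10.5]
```

View pics/s7.png

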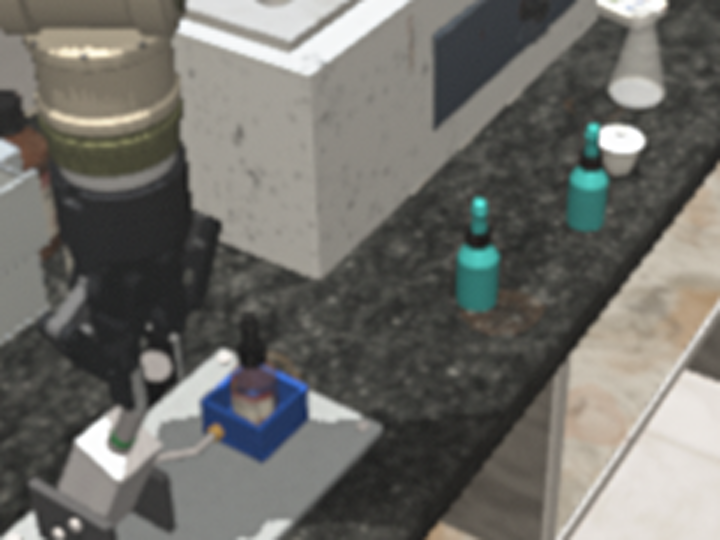

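The bottle stands in the bay at (253,395), the green band is out at (120,440) and no red shows. The crucible and flask at (620,150) and (637,70) are undisturbed. Handing in.

```bash
python3 -c "
from workcell import env
print(env.hand_in())"
```

```text
the job is handed in; nothing more can be done
None
```

The amber bottle is standing upright and released in the blue bay. The piston is drawn about 44 mm out along its bore, and the gripper is still holding the knob. I handed the job in at about 15 s on the robot's clock.

- **Piston:** The arm's travel gives 43.9 mm, and the depth reading of the knob's end face gives about 46 mm. The two disagree by 2 mm, but both are within the allowed 35–53 mm. The last picture shows the green band clear of the mouth and no red.
- **Forces:** The wrist force read about 1 N at the end, and no more than 3.2 N between gripping the knob and the end of the draw.
- **Bottle:** The first grip caught the shoulder, so I reopened, went 5 mm lower and gripped again. In the last picture it stands upright in the bay.
- **Bystanders:** The crucible, the flask and the turquoise bottles look undisturbed in the last picture.

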